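# Index the pour-over holder over the mug and seat the dripper

### The arm

A 7-joint arm with a two-finger parallel gripper is mounted at the origin on a cart in front of the work surface, level with it; the furniture and walls round the work are solid. World frame = base frame: x ahead of the robot, y to its left, z up, the work surface at z = 0. Lengths are in m, angles in rad, forces in N, time in s.
With the tool pointing down it reaches from about 0.4 to 0.875 m from the base axis. Payload 4.4 kg.
Tool frame: the origin (TCP) lies between the finger pads; the fingertips stand 22 mm ahead of it and the grasp point (between the pads) lies 3 mm ahead of it; z points along the fingers, y is the line along which they close (so a half turn about z gives the same grasp; the last joint's range is limited). The gripper opens to 85 mm and grips with 20 to 120 N. Pads are 22 mm wide; open, the fingers measure 114 mm over their backs; the gripper's body (76 mm by 85 mm) begins 54 mm behind the grasp point. The pads swing forward as they close: fully open they stand 13 mm farther back than shut.
Start: joints at [1.125, 0.628, 0.038, 1.517, -0.027, 0.996, -0.02], TCP at [0.241, -0.604, 0.253] pointing down, gripper open.
Joint ranges: [-3.06, 3.06], [-0.37, 2.12], [-1.25, 1.32], [0.18, 2.47], [-1.1, 4.24], [0.23, 1.98], [-2.94, 2.94]. Speed limits (rad/s): [2.57, 2.57, 3.14, 3.14, 3.14, 3.14, 3.14].

### API

Orientations are given as a 3x3 rotation matrix whose columns are the frame's x, y, z axes.
In Python, from station import ctrl, effector, inverse_kinematics, vision, nets gives the robot as it stands. Calls block until the motion is done:
- ctrl.move_pose(position, orientation): joint-space move of the TCP to a pose.
- ctrl.servo_line(position, rot=None, velocity=0.15): straight line of the TCP; rot=None keeps the orientation; velocity is the mean speed in m/s.
- ctrl.goto_joints(angles): joint-space move.
- effector.set_gripper(opening): finger opening in m; the grip force is fixed at half the most; returns when the fingers have stopped.
- ctrl.dwell(seconds).
- inverse_kinematics(position, orientation): joint angles nearest the present ones, or None.
- ctrl.get_obs(): the state.
- vision.get_image(name): name is "scene" or "side" or "wrist"; returns a dict with "frame" (384x512x3 uint8, red, green, blue), "fx", "fy", "cx", "cy" (pixels), "world_from_camera" (4x4, takes a point from camera to world coordinates). Camera axes: x right, y down, z forward; pixel columns grow to the right and rows downward; lengths in m; the calibration is good to about 2 mm. A picture is of the moment at which its call begins. There is no depth.
A pose or a line that the arm cannot do raises ctrl.Unreachable and nothing moves.
- ctrl.close_job(): hands the job in; it is judged then, once.
Trained networks look in a picture, given as the dict that the camera call returned (one of the last four; its "shot" number tells which), for a name from the list of things; names that differ only in an ending like _2 or _b are one class to them, and where a whole thing is asked for, a point or a joint stands for the part that bears it (a point fixed in the world has none). Each returns a list of dicts, best first, with "conf" (0 to 1); they miss things now and then, are a little off and sometimes report something else, mostly with a low value. They report only what shows in the picture. A call takes as long as a camera call.
- nets.outline_of(target, picture): "pixels" (384x512 bool, what is visible of it) and "position" ([column, row] in pixels, amid what is visible of it).
The state is a dict: "time": time; "joint_positions": joint angles; "joint_vel": joint speeds; "effort": joint torques, N m; "eef_pos": TCP position; "eef_rot": TCP orientation; "contact_force": force on the tool from outside, world axes, zero at the start; "wrist_torque": the same for the moment, N m; "opening": finger opening in m; "finger_force": force on a finger pad.
Only numpy, scipy, OpenCV 4.12 (cv2) and the standard library are available. Lean on these libraries where they do the work, as an engineer would, in place of code of your own. Each camera call takes 0.05 s, during which the arm holds its last target. There are 200 camera calls.

### The job

Get the pour-over stand ready for a coffee in the two-tone mug that stands under it: pull the holder's black spring knob up, slide the holder along its beam from its parking place in the middle until its ring is over the mug, and let the pin drop fully home into its hole there, without forcing the pin sideways. Then gently set the white dripper upright into the holder's ring, fully down on its flange. Leave the mug, the drinking glass and the things round about where they stand.

Things in the scene. Friction and masses are not known exactly. Their poses are not given: they have to be found in the camera images.
- stand: Fixed pour-over stand: dark wooden base 170 (x) x 216 (y) x 18 mm, steel drip plate on it (top at z=20 mm). Origin: centre of the underside; x to the back, y along the beam, z up. A steel beam (22 x 212 x 18 mm, top z=136 mm) runs along y at x=+52 mm on posts at y=+-94 mm. Two cup places, centres x=-30, y=+52 and y=-52 mm: one holds the mug, the other the glass.
- index_strip: Aluminium strip 18x156(y)x6 mm fixed on the beam under the holder (top z=142 mm of the stand); origin mid underside. A 28 mm parking slot in the middle and, near each end, a 10 mm hole for the 8 mm pin. Each hole lies at its cup place's y only to within 10 mm (punched by hand, clamped by eye): the exact spot must be felt. Over 30 N between pin and strip bends the pin.
- holder: Grey holder, slides along the beam (stand y, +-64 mm from the middle, about 1 N friction, stays where left; 4 to 8 N with the pin dragging on the strip). Saddle 34x50 mm over beam and strip (top z=152 mm of the stand), a 20 mm barrel on it up to z=169, an arm to the front with the ring. Its frame is the stand's, shifted along y. Starts parked, pin down in the slot, with play.
- ring (a point): Centre of the holder's ring at its top face (z=136 mm of the stand, x=-30 mm: 82 mm in front of the knob's axis). Ring 90 mm outside, 74 mm inside, 8 mm high, open at top and bottom.
- knob (a point): Middle of the plunger's black knob: upright, round, 26 mm in diameter, 26 mm high, over the saddle; pin home, this point is 187 mm above the stand's underside. Rises as the plunger is pulled and moves along the beam with the holder.
- plunger (a joint): Plunger travel in m: 0 = pin fully home, grows as the knob is pulled straight up, 0.016 at its stop. The spring pulls down with about 5 N at 0, 8 N at 0.012. Pin clear of the strip above about 0.008; a pin just resting on top of the strip reads about 0.008 and locks nothing: slide the holder slowly and the pin drops by itself when over the hole.
- mug: Two-tone mug, pink above dark blue, 86 mm in diameter, 88 mm high, with a handle that points roughly towards the robot. Origin: on the cup's axis at the underside. It stands on one of the two cup places.
- glass: Clear drinking glass (tumbler), 79 mm in diameter, 90 mm high; origin at the centre of its underside. It stands on the other cup place.
- dripper: White ceramic cone dripper, loose, upright on the worktop in front of the sink, 0.2 to 0.3 kg. Origin: centre of underside. Skirt 66 mm dia, z=0-14 mm (enters the ring); flange 96 mm dia, z=14-19 (rests on the ring's top); open cone to 100 mm dia at z=80. Handle along its own +y. Seated, its origin is 14 mm below the ring's top. Any turn in the ring that clears the knob will do.
- handle (a point): Middle of the dripper's handle, at y=+70, z=52 mm of the dripper: an upright flat loop 10 mm thick (along the dripper's x), 24 mm wide radially, z=32 to 72 mm. Can be gripped across its thickness from above.
- jam: Bystander: jam jar with a yellow lid, 66 mm in diameter, 100 mm high, left of the stand near the chopping board. Origin: centre of its underside.
- spice: Bystander: spice jar with a green cap, 46 mm in diameter, 106 mm high, left of the stand. Origin: centre of its underside.

How it is judged:
By the outcome, as a careful person would: the job done as asked, in the order asked, and still so for the second after the job is handed in, with the robot touching nothing.
It also fails if it takes over 56 s, if anything falls off the work surface, if the arm or the gripper's body presses on something with over 40 N, if the wrist force passes 120 N, or if a joint passes its speed limit or range.

## Working session

There is one attempt and no reset: what is moved stays moved. The work goes in short steps, each a Python script; the robot and the scene stay as the last script left them, time stands still between calls to the robot, and variables do not carry over. Pictures are saved under pics/ and viewed, at most 12 in all, crops included, and the job is handed in when it is done.

```bash
ls; mkdir -p pics; cat > h.py <<'E'
import numpy as np, cv2
from station import ctrl, effector, inverse_kinematics, vision, nets
def ray(im,px):
    T=np.array(im["world_from_camera"]);d=np.array([(px[0]-im["cx"])/im["fx"],(px[1]-im["cy"])/im["fy"],1.])
    d=T[:3,:3]@d;return T[:3,3],d/np.linalg.norm(d)
def proj(im,p):
    T=np.array(im["world_from_camera"]);c=T[:3,:3].T@(np.atleast_2d(p)-T[:3,3]).T
    return np.c_[im["fx"]*c[0]/c[2]+im["cx"],im["fy"]*c[1]/c[2]+im["cy"]]
def save(im,n): cv2.imwrite("pics/"+n,cv2.cvtColor(im["frame"],cv2.COLOR_RGB2BGR))
def tri(rs):
    A=0;b=0
    for o,d in rs:
        P=np.eye(3)-np.outer(d,d);A=A+P;b=b+P@o
    return np.linalg.solve(A,b)
E
python3 - <<'E'
from h import *
np.set_printoptions(precision=3,suppress=True)
ims={n:vision.get_image(n) for n in("scene","side","wrist")}
cv2.imwrite("pics/a.png",cv2.cvtColor(np.hstack([ims["scene"]["frame"],ims["side"]["frame"]]),cv2.COLOR_RGB2BGR)) 
save(ims["scene"],"s0.png");save(ims["side"],"d0.png")
for n,im in ims.items():
    print(n,im["fx"],np.array(im["world_from_camera"])[:3,3],np.array(im["world_from_camera"])[:3,2])
    for t in "stand index_strip holder ring knob mug glass dripper handle jam spice".split():
        r=nets.outline_of(t,im)
        for q in r[:2]:
            ys,xs=np.where(q["pixels"]);print(t,round(q["conf"],2),np.array(q["position"]),(xs.min(),xs.max(),ys.min(),ys.max()) if len(xs) else None)
o=ctrl.get_obs();print(o["time"],o["contact_force"])
E
```

```text
pics
scene 449.52583368445664 [-0.157  0.994  1.273] [ 0.419 -0.555 -0.718]
stand 0.58 [217.2 248.8] (np.int64(193), np.int64(262), np.int64(205), np.int64(287))
stand 0.42 [171.2 275.7] (np.int64(160), np.int64(182), np.int64(260), np.int64(292))
index_strip 0.65 [206.5 232.5] (np.int64(199), np.int64(226), np.int64(210), np.int64(243))
holder 0.78 [213.8 227.7] (np.int64(207), np.int64(247), np.int64(211), np.int64(234))
ring 0.83 [213.8 229.3] (np.int64(206), np.int64(246), np.int64(212), np.int64(245))
knob 0.5 [211.5 213.9] (np.int64(208), np.int64(216), np.int64(211), np.int64(220))
mug 0.9 [248.4 232.6] (np.int64(231), np.int64(264), np.int64(220), np.int64(254))
mug 0.53 [207.7 216.1] (np.int64(208), np.int64(216), np.int64(211), np.int64(220))
glass 0.85 [225.5 259.9] (np.int64(217), np.int64(241), np.int64(241), np.int64(274))
dripper 0.78 [315.9 180.1] (np.int64(303), np.int64(328), np.int64(170), np.int64(199))
handle 0.61 [316.3 184.2] (np.int64(303), np.int64(328), np.int64(170), np.int64(198))
handle 0.49 [208.9 215.3] (np.int64(208), np.int64(216), np.int64(211), np.i
[... 761 characters left out ...]
3))
mug 0.97 [259.5 223.3] (np.int64(240), np.int64(282), np.int64(210), np.int64(242))
mug 0.49 [231.8 221.4] (np.int64(216), np.int64(275), np.int64(200), np.int64(236))
glass 0.85 [257.8 254.8] (np.int64(243), np.int64(274), np.int64(234), np.int64(280))
dripper 0.79 [286.3 165.4] (np.int64(271), np.int64(301), np.int64(151), np.int64(184))
handle 0.61 [232.  221.8] (np.int64(216), np.int64(275), np.int64(200), np.int64(236))
jam 0.93 [201.  304.1] (np.int64(184), np.int64(215), np.int64(278), np.int64(330))
spice 0.85 [242.9 311. ] (np.int64(231), np.int64(253), np.int64(288), np.int64(336))
wrist 267.67406297050724 [ 0.311 -0.576  0.372] [-0.275 -0.108 -0.955]
1.8 [ 0.215 -0.251 -0.141]
```

View pics/s0.png

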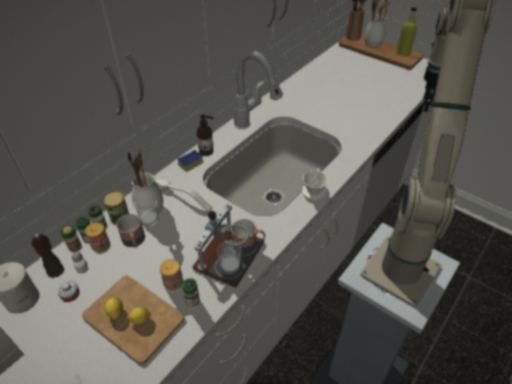

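View pics/d0.png

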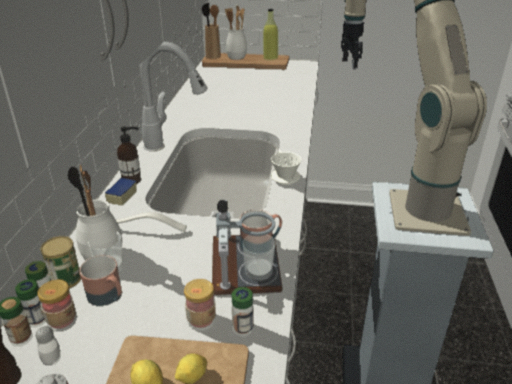

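The scene view shows the stand at about (225,245), with the mug on the far, right-hand place (248,232) and the glass on the near place (226,260). The dripper is by the sink edge (316,182), and jam and spice are left of the stand. Next I'll triangulate these and take close-up wrist views.

```bash
python3 - <<'E'
from h import *
np.set_printoptions(precision=3,suppress=True)
a=vision.get_image("scene");b=vision.get_image("side")
for t in "knob mug glass dripper jam spice holder".split():
    ra=nets.outline_of(t,a)[0];rb=nets.outline_of(t,b)[0]
    c=[]
    for r in(ra,rb):
        ys,xs=np.where(r["pixels"]);c.append(((xs.min()+xs.max())/2,(ys.min()+ys.max())/2))
    p=tri([ray(a,c[0]),ray(b,c[1])]);print(t,p,proj(a,p)-c[0],proj(b,p)-c[1])
o=ctrl.get_obs();print(o["eef_rot"]);im=vision.get_image("wrist");print(np.array(im["world_from_camera"]))
E
```

```text
knob [0.55  0.324 0.185] [[-0.237 -0.558]] [[0.552 0.608]]
mug [0.465 0.252 0.077] [[-0.274 -0.741]] [[0.69  0.774]]
glass [0.457 0.361 0.071] [[-0.213 -0.634]] [[0.596 0.684]]
dripper [ 0.437 -0.134  0.042] [[0.054 0.133]] [[-0.114 -0.128]]
jam [0.566 0.518 0.055] [[-0.254 -0.775]] [[0.771 0.911]]
spice [0.47  0.527 0.058] [[-0.204 -0.731]] [[0.699 0.847]]
holder [0.496 0.324 0.16 ] [[-0.222 -0.567]] [[0.546 0.609]]
[[ 0.929  0.371  0.   ]
 [ 0.371 -0.929  0.   ]
 [ 0.     0.    -1.   ]]
[[ 0.37  -0.888 -0.274  0.311]
 [-0.929 -0.353 -0.109 -0.576]
 [-0.     0.295 -0.955  0.373]
 [ 0.     0.     0.     1.   ]]
```

```bash
cat > p1.py <<'E'
from h import *
np.set_printoptions(precision=3,suppress=True)
R0=np.array([[1,0,0],[0,-1,0],[0,0,-1.]])
import pickle
out={}
for nm,p,ts in (("w_drip",[0.41,-0.10,0.27],["dripper","handle"]),("w_stand",[0.49,0.31,0.31],["knob","ring","holder","mug","glass","index_strip","stand"])):
    ctrl.move_pose(p,R0);im=vision.get_image("wrist");save(im,nm+".png");d={"im":im}
    for t in ts:
        r=nets.outline_of(t,im)
        d[t]=r
        for q in r[:2]:
            ys,xs=np.where(q["pixels"]);print(t,round(q["conf"],2),np.array(q["position"]),(xs.min(),xs.max(),ys.min(),ys.max()) if len(xs) else None)
    out[nm]=d
    o=ctrl.get_obs();print(o["time"],o["eef_pos"],o["contact_force"])
pickle.dump(out,open("v.pkl","wb"))
E
python3 p1.py
```

```text
dripper 0.74 [285.  152.5] (np.int64(239), np.int64(342), np.int64(113), np.int64(196))
handle 0.89 [282.6 151.1] (np.int64(238), np.int64(342), np.int64(112), np.int64(196))
4.725 [ 0.41  -0.101  0.27 ] [-0.223 -0.223  0.02 ]
knob 0.57 [238.4 127.2] (np.int64(224), np.int64(255), np.int64(113), np.int64(144))
knob 0.54 [223.1 196.5] (np.int64(191), np.int64(254), np.int64(161), np.int64(228))
ring 0.95 [249.  150.9] (np.int64(215), np.int64(297), np.int64(104), np.int64(232))
holder 0.89 [254.3 148.7] (np.int64(216), np.int64(296), np.int64(105), np.int64(232))
holder 0.32 [253.8 139.9] (np.int64(150), np.int64(343), np.int64(83), np.int64(231))
mug 0.67 [240.  128.7] (np.int64(225), np.int64(255), np.int64(114), np.int64(143))
mug 0.56 [303.  179.1] (np.int64(267), np.int64(336), np.int64(142), np.int64(224))
glass 0.61 [221.3 197.8] (np.int64(192), np.int64(253), np.int64(161), np.int64(227))
glass 0.17 [ 97.4 109.3] (np.int64(57), np.int64(144), np.int64(79), np.int64(137))
index_strip 0.61 [268.6 124.1] (np.int64(169), np.int64(316), np.int64(102), np.int64(150))
stand 0.62 [503.5 196.7] (np.int64(495), np.int64(511), np.int64(173), np.int64(220))
stand 0.41 [248.  148.1] (np.int64(216), np.int64(296), np.int64(105), np.int64(231))
6.675 [0.49 0.31 0.31] [-0.748  0.386  0.195]
```

```bash
python3 -c "
import cv2,numpy as np
cv2.imwrite('pics/w2.png',cv2.resize(np.vstack([cv2.imread('pics/w_drip.png'),cv2.imread('pics/w_stand.png')]),None,fx=.78,fy=.78,interpolation=cv2.INTER_AREA))"
```

```text
(no output)
```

View pics/w2.png

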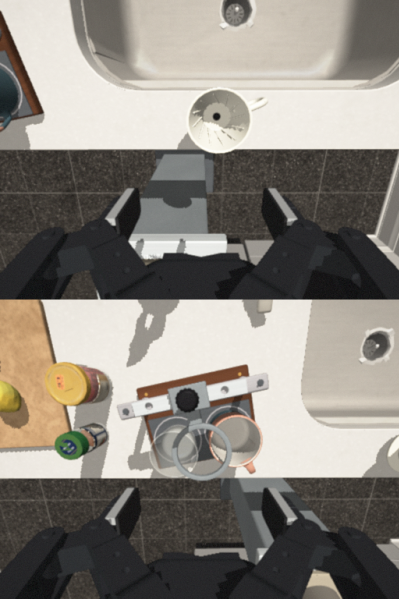

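Top view: the dripper sits at about (280,152) full-scale with its handle towards the right and slightly up, ending near (343,126). In the stand view the knob is at (239,128), the ring at about (258,195), and the strip is tilted by about 12°. A magnified crop comes next to measure these more exactly.

```bash
python3 - <<'E'
import cv2,numpy as np
a=cv2.imread('pics/w_stand.png')[80:240,140:350];b=cv2.imread('pics/w_drip.png')[90:210,220:360]
a=cv2.resize(a,None,fx=3.6,fy=3.6,interpolation=cv2.INTER_CUBIC)
cv2.imwrite('pics/w3.png',a);cv2.imwrite('pics/w4.png',cv2.resize(b,None,fx=4,fy=4,interpolation=cv2.INTER_CUBIC))
E
```

```text
(no output)
```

View pics/w3.png

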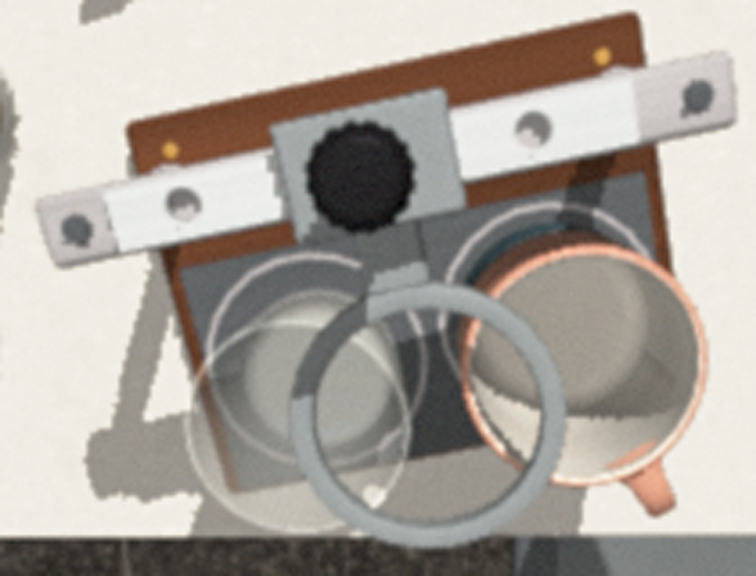

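View pics/w4.png

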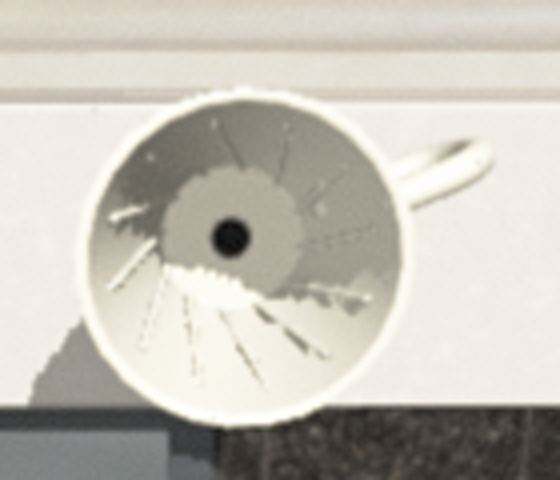

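```bash
python3 - <<'E'
from h import *
import pickle
np.set_printoptions(precision=4,suppress=True)
v=pickle.load(open("v.pkl","rb"))
def at(im,px,z):
    o,d=ray(im,px);return (o+d*(z-o[2])/d[2])
S=v["w_stand"]["im"];D=v["w_drip"]["im"]
c=lambda u,w:(u/3.6+140-.4,w/3.6+80-.4)
P={}
for n,u,w,z in [("knob",361,177,.198),("ring",428,415,.136),("sL1",104,188,.142),("sL2",120,253,.142),("sR1",638,76,.142),("sR2",645,140,.142),("bL1",37,204,.136),("bL2",57,266,.136),("bR1",727,52,.136),("bR2",738,124,.136),("hL",183,205,.142),("hR",533,129,.142),("mug",585,365,.088),("glass",299,425,.09)]:
    P[n]=at(S,c(u,w),z);print(n,P[n])
y=(P["bL1"]+P["bL2"]-P["bR1"]-P["bR2"])[:2]/2;print("beam len",np.linalg.norm(y));y/=np.linalg.norm(y);x=np.array([y[1],-y[0]])
yaw=np.arctan2(-y[0],y[1]);k=P["knob"]-P["ring"];print("yaw",yaw,"knob-ring",k[:2],np.linalg.norm(k[:2]),np.arctan2(k[1],k[0]))
o=(P["bL1"]+P["bL2"]+P["bR1"]+P["bR2"])[:2]/4-.052*x
print("origin",o)
for n in P:
    q=P[n][:2]-o;print(n,"stand xy",q@x,q@y)
d=lambda u,w:(u/4+220-.4,w/4+90-.4)
for n,u,w,z in [("rim",244,257,.08),("hole",231,238,.012),("tip",488,155,.07),("h0",408,192,.068),("h1",478,157,.072)]:
    print(n,at(D,d(u,w),z))
E
```

```text
knob [0.552 0.322 0.198]
ring [0.4741 0.3062 0.136 ]
sL1 [0.5456 0.4005 0.142 ]
sL2 [0.5267 0.3976 0.142 ]
sR1 [0.5759 0.2468 0.142 ]
sR2 [0.5585 0.2438 0.142 ]
bL1 [0.5406 0.4229 0.136 ]
bL2 [0.522  0.4191 0.136 ]
bR1 [0.5825 0.2205 0.136 ]
bR2 [0.5628 0.2156 0.136 ]
hL [0.5407 0.3778 0.142 ]
hR [0.5617 0.276  0.142 ]
mug [0.4779 0.2486 0.088 ]
glass [0.4559 0.3538 0.09  ]
beam len 0.20710823923321764
yaw 0.20107994944822308 knob-ring [0.0779 0.0158] 0.07949125167191844 0.19968411571384073
origin [0.501  0.3091]
knob stand xy 0.05249408019979959 0.002450684240256726
ring stand xy -0.02699709403366922 0.002561640774898263
sL1 stand xy 0.06192206028805954 0.08059672703120993
sL2 stand xy 0.04286208771764592 0.0815877238350717
sR1 stand xy 0.06095815744007011 -0.07599302460138185
sR2 stand xy 0.0432998262899178 -0.07554824171796493
bL1 stand xy 0.06146671729944478 0.10357602323228313
bL2 stand xy 0.042533282700555446 0.10353221600093457
bR1 stand xy 0.06217263941672256 -0.10308835264535236
bR2 stand xy 0.04182736058327754 -0.10401988658786528
hL stand xy 0.05256302359457479 0.059414648579320724
hR stand xy 0.05282296951153754 -0.04455959739564644
mug stand xy -0.03475019226901645 -0.05465396075894449
glass stand xy -0.035321612283643285 0.052834924967435345
rim [ 0.4383 -0.1281  0.08  ]
hole [ 0.4346 -0.1293  0.012 ]
tip [ 0.4663 -0.1992  0.07  ]
h0 [ 0.4556 -0.1771  0.068 ]
h1 [ 0.4659 -0.1957  0.072 ]
```

```bash
cat >> h.py <<'E'
np.set_printoptions(precision=3,suppress=True)
yaw=0.2005
def Rz(a):
    return np.array([[np.cos(a),-np.sin(a),0],[np.sin(a),np.cos(a),0],[0,0,1]])@np.diag([1,-1,-1.])
SX=np.array([np.cos(yaw),np.sin(yaw),0]);SY=np.array([-np.sin(yaw),np.cos(yaw),0]);O=np.array([.501,.3091,0])
def W(x,y,z): return O+SX*x+SY*y+np.array([0,0,z])
def st(s=""):
    o=ctrl.get_obs();p=o["eef_pos"]-O;f=np.array(o["contact_force"])
    print(s,"t%.2f"%o["time"],"stand",np.array([p@SX,p@SY,o["eef_pos"][2]])*1000,"F",np.array([f@SX,f@SY,f[2]]),"op%.1f ff%.1f"%(o["opening"]*1000,o["finger_force"]));return o
E
python3 - <<'E'
from h import *
R=Rz(yaw)
for a in (yaw,yaw+np.pi/2,yaw-np.pi/2):print(inverse_kinematics(W(.052,.03,.17),Rz(a)))
ctrl.move_pose(W(.052,.0025,.25),R);st("above")
ctrl.servo_line(W(.052,.0025,.191));st("down")
effector.set_gripper(0.0);st("grip")
im=vision.get_image("wrist");save(im,"grip.png")
for z in (.195,.199,.203):
    ctrl.servo_line(W(.052,.0025,z),velocity=.03);st("lift")
E
```

```text
[-0.539  0.718 -0.123  1.6    0.11   0.83  -2.077]
[-0.325  0.761 -0.497  1.593  0.433  0.899 -0.779]
[-1.109  0.924  0.958  1.618 -0.844  1.062 -2.84 ]
above t7.12 stand [ 51.717   2.127 248.848] F [ 0.359 -0.413 -0.044] op85.4 ff0.0
down t7.66 stand [ 52.261   3.167 192.394] F [0.489 0.027 0.25 ] op85.4 ff0.0
grip t8.25 stand [ 52.275   2.72  191.734] F [-1.705 -0.18   5.804] op23.6 ff58.8
lift t8.58 stand [ 52.188   2.496 194.327] F [ 3.309  1.341 -6.338] op23.6 ff59.1
lift t8.87 stand [ 52.183   2.23  198.824] F [ 3.239 -0.904 -7.112] op23.9 ff59.1
lift t9.15 stand [ 52.171   2.219 203.011] F [ 4.273 -0.119 -8.177] op23.8 ff59.1
```

```bash
python3 -c "
import glob;print(glob.glob('pics/*'))"
```

```text
['pics/s0.png', 'pics/w2.png', 'pics/a.png', 'pics/w4.png', 'pics/d0.png', 'pics/grip.png', 'pics/w_drip.png', 'pics/w_stand.png', 'pics/w3.png']
```

```bash
python3 - <<'E'
from h import *
z=.2035
ctrl.servo_line(W(.052,-.036,z),velocity=.04);st("slid")
b=ctrl.get_obs()["contact_force"][2]
while z>.198:
    z-=.001;ctrl.servo_line(W(.052,-.036,z),velocity=.02);o=st("low")
    if o["contact_force"][2]>-2: break
effector.set_gripper(.06);st("open")
im=vision.get_image("wrist");save(im,"rel.png")
ctrl.servo_line(W(.052,-.036,.245),velocity=.15);st("up")
im=vision.get_image("wrist");save(im,"up.png")
a=cv2.imread("pics/up.png")[60:384,60:460]
cv2.imwrite("pics/up2.png",cv2.resize(a,None,fx=1.7,fy=1.7))
E
```

```text
slid t10.27 stand [ 52.156 -36.789 203.467] F [ 5.556 -1.061 -8.201] op23.8 ff59.2
low t10.52 stand [ 52.169 -36.638 202.395] F [ 4.324 -1.124 -7.842] op23.9 ff59.2
low t10.77 stand [ 52.191 -36.486 201.385] F [ 5.818 -0.43  -6.529] op23.9 ff59.2
low t11.02 stand [ 52.172 -36.381 200.38 ] F [ 4.331 -1.505 -6.383] op23.8 ff59.3
low t11.27 stand [ 52.187 -36.293 199.786] F [ 4.892 -2.09  -4.098] op23.4 ff59.6
low t11.52 stand [ 52.228 -36.208 199.61 ] F [ 1.46  -2.125  5.144] op23.8 ff60.4
open t11.96 stand [ 51.527 -35.666 198.201] F [ 0.184 -0.999 -0.475] op60.2 ff0.0
up t12.47 stand [ 51.843 -36.057 244.941] F [ 0.057 -0.407 -0.191] op60.2 ff0.0
```

View pics/up2.png

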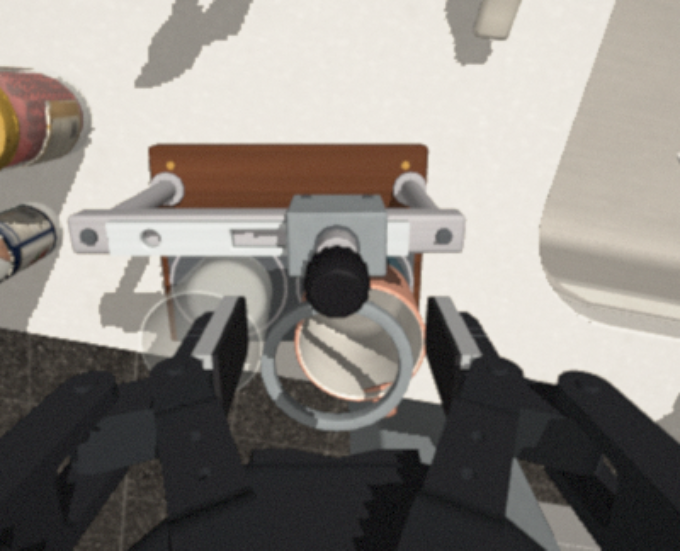

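The picture shows the holder short of the right hole, with the knob at (337,282) standing up off its barrel, so the pin is resting on the strip. I'll push the saddle slowly with closed fingertips and leave the knob free to drop.

```bash
python3 - <<'E'
from h import *
R=Rz(yaw+np.pi/2)
ctrl.move_pose(W(.052,.010,.25),R)
effector.set_gripper(0.0);st("rot")
ctrl.servo_line(W(.052,.010,.168),velocity=.12);o=st("down")
b=np.array(o["contact_force"])@SY
y=.010;hist=[]
while y>-.034:
    y-=.0007;ctrl.servo_line(W(.052,y,.168),velocity=.02)
    o=ctrl.get_obs();f=np.array(o["contact_force"])@SY-b
    hist.append((round(y*1000,1),round((o["eef_pos"]-O)@SY*1000,1),round(f,1)))
    if f>11: break
print(hist);st("end")
E
```

```text
rot t14.26 stand [ 52.006  10.005 250.044] F [-0.055  0.051  0.064] op-0.2 ff0.0
down t15.09 stand [ 52.438  10.467 168.673] F [ 0.673 -0.606  0.318] op-0.3 ff0.0
[(9.3, np.float64(9.4), np.float64(0.2)), (8.6, np.float64(8.5), np.float64(1.2)), (7.9, np.float64(7.8), np.float64(0.8)), (7.2, np.float64(7.1), np.float64(0.3)), (6.5, np.float64(6.4), np.float64(1.3)), (5.8, np.float64(5.7), np.float64(-0.2)), (5.1, np.float64(5.0), np.float64(0.1)), (4.4, np.float64(4.3), np.float64(0.2)), (3.7, np.float64(3.6), np.float64(1.3)), (3.0, np.float64(2.9), np.float64(0.8)), (2.3, np.float64(2.2), np.float64(1.2)), (1.6, np.float64(1.5), np.float64(0.1)), (0.9, np.float64(0.8), np.float64(1.0)), (0.2, np.float64(0.1), np.float64(0.8)), (-0.5, np.float64(-0.2), np.float64(1.7)), (-1.2, np.float64(-0.4), np.float64(3.5)), (-1.9, np.float64(-0.8), np.float64(6.0)), (-2.6, np.float64(-1.9), np.float64(6.5)), (-3.3, np.float64(-3.1), np.float64(4.9)), (-4.0, np.float64(-4.0), np.float64(6.4)), (-4.7, np.float64(-5.0), np.float64(5.6)), (-5.4, np.float64(-5.7), np.float64(4.8)), (-6.1, np.float64(-7.6), np.float64(2.2)), (-6.8, np.float64(-8.0), np.float64(0.9)), (-7.5, np.float64(-8.0), np.float64(0.6)), (-8.2, np.float64(-8.3), np.float64(0.6)), (-8.9, np.float64(-8.7), np.float64(1.4)), (-9.6, np.float64(-9.1), np.float64(2.5)), (-10.3, np.float64(-9.2), np.float64(5.0)), (-11.0, np.float64(-9.4), np.float64(5.5)), (-11.7, np.float64(-9.4), np.float64(7.2)), (-12.4, np.float64(-9.5), np.float64(7.4)), (-13.1, np.float64(-9.6), np.float64(9.2)), (-13.8, np.float64(-9.6), np.float64(9.3)), (-14.5, np.float64(-9.7), np.float64(11.3))]
end t23.84 stand [ 51.925  -9.745 168.197] F [ 1.158 10.66  -4.578] op-0.1 ff5.3
```

```bash
python3 - <<'E'
from h import *
ctrl.servo_line(W(.052,-.004,.168),velocity=.1)
ctrl.servo_line(W(.052,-.004,.25),velocity=.2);st("up")
im=vision.get_image("side");im2=vision.get_image("wrist");save(im2,"chk.png");save(im,"chks.png")
for i in(im,im2):
  for t in("knob","ring"):
    for q in nets.outline_of(t,i)[:2]: print(t,round(q["conf"],2),q["position"])
  for yy in(-.0446,-.046):
   for z in(.187,.195): print(yy,z,proj(i,W(.052,yy,z)))
a=im2["frame"][40:300,120:420];b=im["frame"][170:300,190:310]
a=cv2.resize(a,None,fx=1.5,fy=1.5);b=cv2.resize(b,(360,390),interpolation=cv2.INTER_CUBIC)
cv2.imwrite("pics/chk2.png",cv2.cvtColor(np.hstack([a,b]),cv2.COLOR_RGB2BGR)[:,:800])
E
```

```text
up t24.66 stand [ 51.9    -5.339 249.756] F [ 0.054 -0.216 -0.694] op-0.1 ff0.0
knob 0.28 [198.0, 304.3]
ring 0.6 [234.3, 209.2]
-0.0446 0.187 [[222.068 195.73 ]]
-0.0446 0.195 [[221.946 192.997]]
-0.046 0.187 [[222.067 195.422]]
-0.046 0.195 [[221.945 192.69 ]]
ring 0.67 [211.8, 228.1]
-0.0446 0.187 [[258.325 264.917]]
-0.0446 0.195 [[258.345 270.854]]
-0.046 0.187 [[258.326 266.499]]
-0.046 0.195 [[258.346 272.484]]
```

View pics/chk2.png

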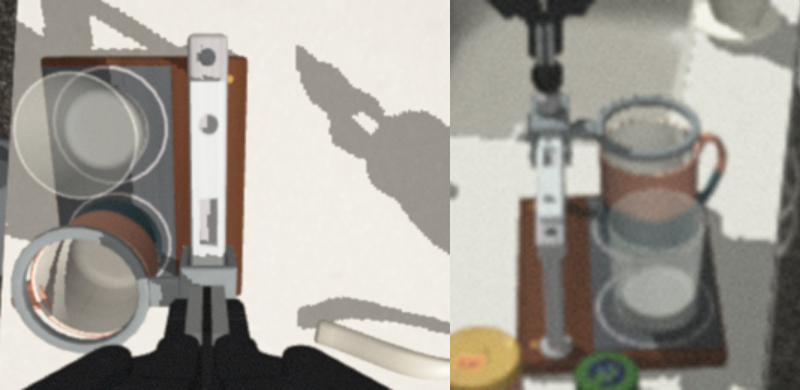

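In the side crop the knob is at about (222,195.5) full-scale. That matches pin home (predicted 195.6), not resting on the strip (192.8), and the ring is over the mug. On to the dripper.

```bash
python3 - <<'E'
from h import *
import time
h=np.array([.4645,-.1926]);q=ctrl.get_obs()["joint_positions"];print(q)
for a in(114,-66):
    for p in([*h,.2],[*h,.056],[.509,.195,.26],[.509,.195,.178]):
        print(a,p,inverse_kinematics(np.array(p),Rz(np.radians(a))))
E
```

```text
[-0.234  0.666 -0.564  1.551  0.392  1.041 -0.701]
114 [np.float64(0.4645), np.float64(-0.1926), 0.2] [ 0.767  0.562 -0.633  1.967  0.474  0.762  0.275]
114 [np.float64(0.4645), np.float64(-0.1926), 0.056] [ 0.633  0.786 -0.447  2.061  0.758  0.461  0.022]
114 [0.509, 0.195, 0.26] [ 0.017  0.539 -0.659  1.792  0.397  0.947 -0.391]
114 [0.509, 0.195, 0.178] [-0.035  0.64  -0.589  1.877  0.495  0.774 -0.476]
-66 [np.float64(0.4645), np.float64(-0.1926), 0.2] [ 0.216  0.501  0.174  1.983 -0.135  0.668 -2.247]
-66 [np.float64(0.4645), np.float64(-0.1926), 0.056] [ 0.306  0.749  0.046  2.07  -0.099  0.324 -2.289]
-66 [0.509, 0.195, 0.26] [-1.076  0.735  1.146  1.822 -0.755  1.101 -2.374]
-66 [0.509, 0.195, 0.178] [-0.985  0.785  0.958  1.904 -0.824  0.908 -2.332]
```

```bash
python3 - <<'E'
from h import *
import pickle
ctrl.move_pose([.4645,-.1926,.17],Rz(np.radians(114)));effector.set_gripper(.045);st()
im=vision.get_image("wrist");save(im,"pre.png");s=vision.get_image("side");save(s,"side2.png")
pickle.dump(im,open("pre.pkl","wb"))
for n,p in(("handle",[.4645,-.1926,.072]),("rim",[.4365,-.1287,.08])):print(n,proj(im,p))
# knob darkness centroid in side view
g=s["frame"][183:205,212:233].astype(float).mean(2);m=g<50
ys,xs=np.where(m);print("knob side",xs.mean()+212,ys.mean()+183,m.sum())
a=cv2.resize(im["frame"],None,fx=1.5,fy=1.5)
cv2.imwrite("pics/pre2.png",cv2.cvtColor(a,cv2.COLOR_RGB2BGR))
E
```

```text
t27.35 stand [-135.643 -484.338  170.009] F [-0.29  -0.574  0.663] op44.9 ff0.0
handle [[257.413 201.898]]
rim [[257.893 117.738]]
knob side 221.91666666666666 194.83333333333334 72
```

View pics/pre2.png

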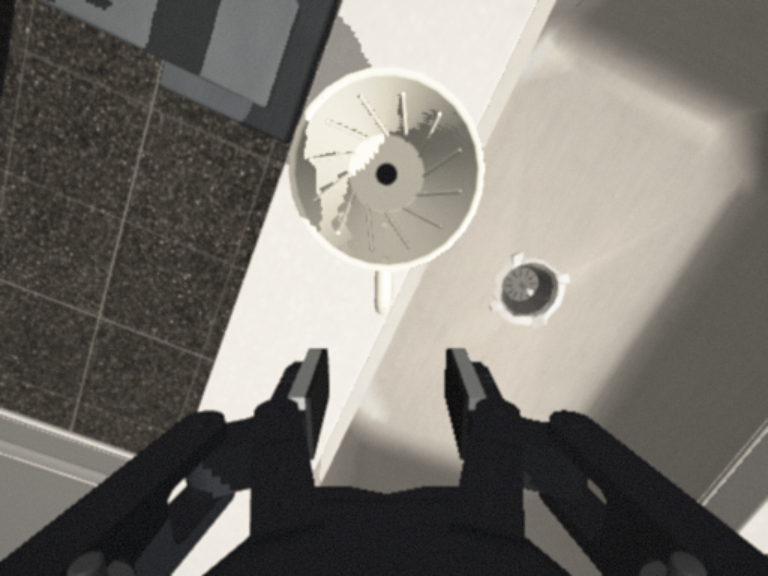

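The view shows the gripper straddling the handle line: the handle is at (383,290) in this view and the rim centre at (387.5,169). I'll correct the dripper centre from this view, then grip and lift.

```bash
python3 - <<'E'
from h import *
import pickle
im=pickle.load(open("pre.pkl","rb"))
def at(px,z):
    o,d=ray(im,px);return o+d*(z-o[2])/d[2]
c=at((387.5/1.5-.2,169/1.5-.2),.08);t=at((383/1.5,312/1.5),.066);hl=at((387/1.5,174/1.5),.012);print(c,t,hl,np.linalg.norm((t-c)[:2]))
C=np.r_[((c+hl)/2)[:2]] if np.linalg.norm(c-hl)<.08 else c[:2]
u=(t[:2]-C)/np.linalg.norm(t[:2]-C);h=C+.070*u
print("C",C,"h",h,"dir",np.degrees(np.arctan2(u[1],u[0])))
R=Rz(np.arctan2(u[1],u[0])+np.pi)
ctrl.servo_line([*h,.12],rot=R,velocity=.15);ctrl.servo_line([*h,.057],velocity=.08);st("down")
effector.set_gripper(0.0);o=st("grip")
ctrl.servo_line([*h,.075],velocity=.05);st("lift")
ctrl.servo_line([*h,.20],velocity=.15);o=st("lift2")
im=vision.get_image("wrist");save(im,"carry.png")
pickle.dump(dict(C=C,h=h,R=R,im=im),open("g.pkl","wb"))
a=cv2.resize(im["frame"],None,fx=1.5,fy=1.5)
cv2.imwrite("pics/carry2.png",cv2.cvtColor(a,cv2.COLOR_RGB2BGR))
E
```

```text
[ 0.435 -0.125  0.08 ] [ 0.466 -0.2    0.066] [ 0.437 -0.129  0.012] 0.08140138351709748
C [ 0.436 -0.127] h [ 0.462 -0.192] dir -67.7890520283639
down t28.88 stand [-137.255 -483.126   57.3  ] F [0.043 0.683 0.67 ] op45.2 ff0.0
grip t29.28 stand [-137.522 -483.311   57.407] F [-0.608  0.432  4.284] op9.2 ff60.5
lift t29.79 stand [-137.54  -483.236   75.238] F [ 0.095  0.103 -1.624] op9.3 ff59.6
lift2 t30.77 stand [-138.274 -482.887  199.225] F [-0.277 -0.075 -3.912] op9.2 ff59.6
```

View pics/carry2.png

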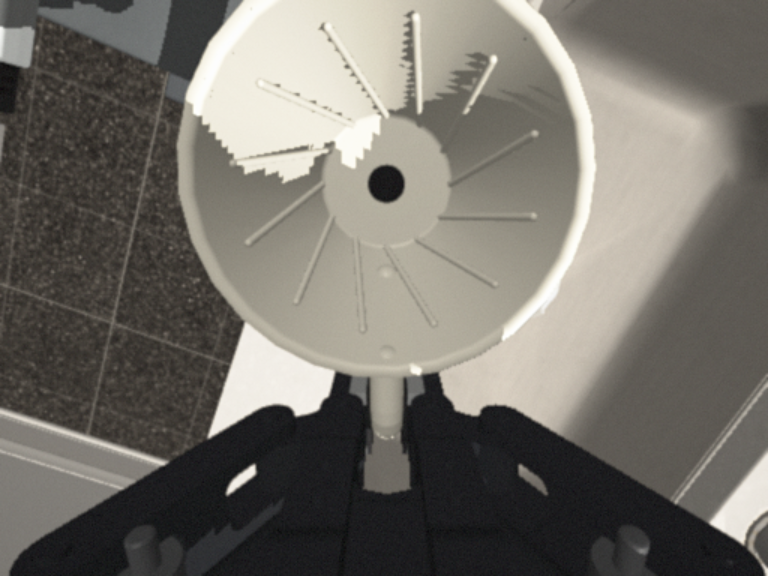

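```bash
python3 - <<'E'
from h import *
import pickle
g=pickle.load(open("g.pkl","rb"));C,h=g["C"],g["h"]
z0=.142
print("hole pred",proj(g["im"],[*C,z0+.012])*1.5,"rim bottom pred",proj(g["im"],[*(C+(h-C)/.07*.05),z0+.08])*1.5,"rim sides y",proj(g["im"],[*C,z0+.08])*1.5)
rc=W(-.0295,-.0455,0)[:2];T=rc+h-C;print("ring",rc,"T",T)
ctrl.servo_line([*h,.27],velocity=.25)
ctrl.servo_line([*T,.27],velocity=.25);st("over")
ctrl.servo_line([*T,.215],velocity=.12);o=st("hover")
im=vision.get_image("side");s=vision.get_image("scene");save(im,"ho.png")
a=cv2.resize(im["frame"][140:300,180:320],(560,600)[:2][::1] and (525,600),interpolation=cv2.INTER_CUBIC)
cv2.imwrite("pics/ho2.png",cv2.cvtColor(a,cv2.COLOR_RGB2BGR))
for i in(im,s):
    r=nets.outline_of("dripper",i)
    if r:
        ys,xs=np.where(r[0]["pixels"]);print(r[0]["conf"],xs.min(),xs.max(),ys.min(),ys.max())
E
```

```text
hole pred [[387.95  179.715]] rim bottom pred [[388.76  379.288]] rim sides y [[388.976 189.057]]
ring [0.481 0.259] T [0.508 0.194]
over t32.96 stand [ -16.821 -115.748  269.72 ] F [ 0.426 -0.544 -2.037] op9.1 ff59.6
hover t33.57 stand [ -16.146 -114.306  215.344] F [ 0.303  0.311 -1.826] op9.5 ff59.6
0.78 235 275 166 210
0.87 226 256 190 226
```

View pics/ho2.png

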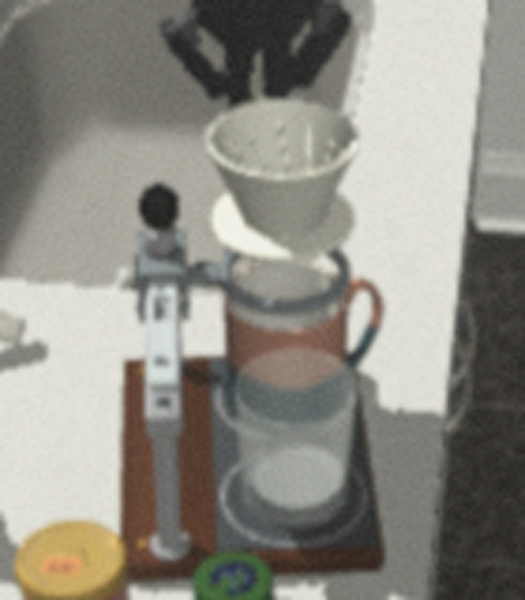

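The side view shows the dripper upright above the ring: rim and flange centred at column 282–283 in the crop, ring at 289. The knob is low on its barrel at (160,207). I'll check that small offset against the projected positions.

```bash
python3 - <<'E'
from h import *
import pickle
g=pickle.load(open("g.pkl","rb"));im=vision.get_image("side")
e=ctrl.get_obs()["eef_pos"];c=e[:2]+(g["C"]-g["h"]);print(e,c)
z=e[2]-.0574
def circ(c,r,z):
    t=np.linspace(0,2*np.pi,90);p=proj(im,np.c_[c[0]+r*np.cos(t),c[1]+r*np.sin(t),z+0*t]);return p.min(0),p.max(0)
k=lambda q:tuple(np.round((v-[180,140])*3.75,1) for v in q)
print("rim",k(circ(c,.05,z+.08)),"seen 206..358, y 97..185")
print("flange",k(circ(c,.048,z+.0165)),"seen 211..355, bottom 258")
print("ring",k(circ(W(-.0295,-.0455,0)[:2],.045,.136)),"seen 228..350, y 232..~312")
E
```

```text
[0.508 0.194 0.216] [0.482 0.259]
rim (array([203.1,  99. ]), array([358.3, 178.4])) seen 206..358, y 97..185
flange (array([208.5, 181.2]), array([353.3, 260.8])) seen 211..355, bottom 258
ring (array([214.9, 230.7]), array([348.4, 307. ])) seen 228..350, y 232..~312
```

Right edges agree within about 1 px, so the alignment is good. The ring's left edge merges with its arm, which explains the mismatch there. Lowering with force feedback.

```bash
python3 - <<'E'
from h import *
o=ctrl.get_obs();T=np.array([.508,.194])
import pickle
g=pickle.load(open("g.pkl","rb"));T=W(-.0295,-.0455,0)[:2]+g["h"]-g["C"]
ctrl.servo_line([*T,.198],velocity=.06);o=st("a");b=o["contact_force"][2];z=.198
while z>.172:
    z-=.0015;ctrl.servo_line([*T,z],velocity=.03);o=st("z%.4f"%z)
    if o["contact_force"][2]>b+3.5: break
E
```

```text
a t34.25 stand [ -16.829 -114.278  197.401] F [-0.212 -0.937 -1.377] op9.1 ff59.6
z0.1965 t34.50 stand [ -16.393 -114.228  196.565] F [-0.423 -0.616 -1.569] op9.3 ff59.6
z0.1950 t34.75 stand [ -16.515 -114.338  194.967] F [ 0.037  0.004 -2.117] op9.2 ff59.6
z0.1935 t35.00 stand [ -16.537 -114.331  193.399] F [-0.729 -0.242 -1.73 ] op9.5 ff59.6
z0.1920 t35.25 stand [ -16.534 -114.313  191.887] F [ 0.635  0.48  -1.669] op9.3 ff59.6
z0.1905 t35.50 stand [ -16.538 -114.306  190.387] F [-0.357  0.008 -1.666] op9.5 ff59.6
z0.1890 t35.75 stand [ -16.523 -114.293  188.922] F [-0.773 -0.241 -1.616] op9.0 ff59.6
z0.1875 t36.00 stand [ -16.548 -114.294  187.395] F [-0.602 -0.257 -2.136] op9.4 ff59.6
z0.1860 t36.25 stand [ -16.547 -114.289  185.906] F [-0.719 -0.723 -0.947] op9.5 ff59.6
z0.1845 t36.50 stand [ -16.551 -114.287  184.39 ] F [ 0.482 -0.496 -1.862] op9.5 ff59.6
z0.1830 t36.75 stand [ -16.573 -114.307  182.885] F [ 0.587  0.202 -2.91 ] op9.2 ff59.6
z0.1815 t37.00 stand [ -16.553 -114.279  181.397] F [-0.64   0.121 -2.28 ] op8.9 ff59.6
z0.1800 t37.25 stand [ -16.569 -114.323  179.9  ] F [-0.51   0.025 -2.748] op9.2 ff59.6
z0.1785 t37.50 stand [ -16.292 -113.764  179.446] F [-2.582 -1.073  6.233] op9.4 ff60.6
```

```bash
python3 - <<'E'
from h import *
import pickle
g=pickle.load(open("g.pkl","rb"));T=W(-.0295,-.0455,0)[:2]+g["h"]-g["C"]
ctrl.servo_line([*T,.1793],velocity=.03)
effector.set_gripper(.035);st("open")
ctrl.servo_line([*T,.30],velocity=.15);st("up")
ctrl.servo_line([T[0]-.03,T[1]-.12,.30],velocity=.2);st("away")
im=vision.get_image("side");s=vision.get_image("scene")
a=cv2.resize(im["frame"][150:300,180:310],(400,462),interpolation=cv2.INTER_CUBIC)
b=cv2.resize(s["frame"][170:320,150:280],(400,462),interpolation=cv2.INTER_CUBIC)
cv2.imwrite("pics/fin.png",cv2.cvtColor(np.hstack([a,b]),cv2.COLOR_RGB2BGR))
c=W(-.0295,-.0455,0)[:2]
for i,n,o in((im,"side",(180,150)),(s,"scene",(150,170))):
    t=np.linspace(0,2*np.pi,90)
    for nm,r,z in(("rim",.05,.202),("flange",.048,.1385)):
        p=(proj(i,np.c_[c[0]+r*np.cos(t),c[1]+r*np.sin(t),z+0*t])-o)*3.08;print(n,nm,p.min(0),p.max(0))
    print(n,"knob home/up",(proj(i,W(.052,-.0455,.187))-o)*3.08,(proj(i,W(.052,-.0455,.195))-o)*3.08)
E
```

```text
open t38.12 stand [ -16.436 -114.269  179.252] F [0.532 0.161 0.41 ] op35.0 ff0.0
up t39.08 stand [ -17.022 -114.643  299.172] F [-0.63  -0.779 -0.378] op35.1 ff0.0
away t39.84 stand [ -69.35  -224.85   299.989] F [0.705 0.818 0.315] op35.2 ff0.0
side rim [168.471  88.761] [293.902 155.659]
side flange [172.761 154.277] [289.891 221.05 ]
side knob home/up [[129.568 140.238]] [[129.191 131.823]]
scene rim [233.836  86.756] [329.72  157.707]
scene flange [238.569 127.909] [327.798 195.712]
scene knob home/up [[214.805 105.531]] [[214.366 100.416]]
```

View pics/fin.png

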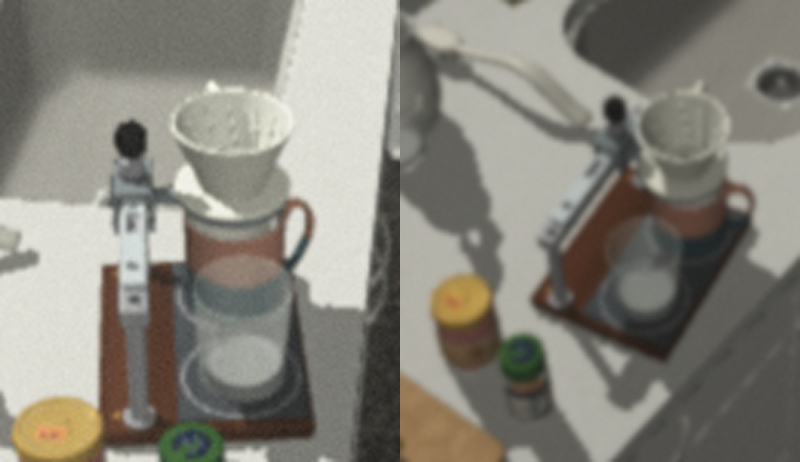

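The final view shows the dripper level in the ring, with its rim spanning 170–293 x 88–157 against a predicted 168–294 x 89–156. The knob at (130,138) matches pin home. The mug, glass and jars are unmoved.

```bash
python3 -c "
from h import *
print(ctrl.close_job())"
```

```text
the job is handed in; nothing more can be done
None
```

The job is handed in at about 40 s of the 56 s allowed: the holder's pin is home in the hole on the mug's side, and the white dripper sits upright and fully down in the ring over the mug. I checked the end state only by camera views and wrist force, and `ctrl.close_job()` gave no verdict.

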